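Gather kiln props in the corner of a tipped tote

TASK

One of the four half-round kiln props in the grey tote stands on end: with the tote still level on the bench, tip that one over so that it lies on its flat face like the others. Then take the tote by the fin at its corner and tilt it until all four props have slid down together into the opposite corner, and finish while still holding it tilted and still in the gripper (the low corner may rest on the bench). Spill nothing, prop the tote on nothing else, and leave the other pottery things where they are.

Things in the scene. Friction and masses are not known exactly. Their poses are not given: they have to be found in the camera images.
- tote: open grey plastic tote, loose on the bench, 240 (x) x 180 (y) x 36 high outside, walls and floor 6 thick, about 0.45 kg (empty). Origin: centre of the underside; z up. A grip fin rises over its (+x, +y) corner. Slippery against the props (friction about 0.2); 30 to 40 degrees of tilt along the diagonal brings them down.
- tote_grip (a point): point in the middle of the tote's grip fin, 72 above the tote's underside, at x +103, y +75.5 in the tote's frame. The fin is an upright plate 14 thick, 40 long along the tote's diagonal (36.9 degrees from the tote's x towards y), 30 to 90 above the underside; its broad sides are free above the 36 high rim. Axes: the tote's.
- tote_corner (a point): the inner corner, at floor level, diagonally opposite to the fin: where the props must gather. At x -114, y -84, z +6 in the tote's frame; the outer bottom corner beside it is at x -120, y -90, z 0. Axes as the tote's.
- prop_a: half-round fired-clay kiln prop like a small loaf, 50 long, 26 wide, 16 high, 35 g, lying in the tote on its flat face. Origin: centre of the flat face (underside); x along its length, z up out of its round back.
- prop_b: half-round fired-clay kiln prop like a small loaf, 50 long, 26 wide, 16 high, 35 g, lying in the tote on its flat face. Origin: centre of the flat face (underside); x along its length, z up out of its round back.
- prop_c: half-round fired-clay kiln prop like a small loaf, 50 long, 26 wide, 16 high, 35 g, lying in the tote on its flat face. Origin: centre of the flat face (underside); x along its length, z up out of its round back.
- upright: the fourth prop, same shape (50 x 26 x 16), standing on end in the tote, 50 high, its top above the rim. Origin: centre of its lower end; z along its length (up while it stands); x out of its round back (8 from origin), so the flat face looks along -x (8 from origin); y across. Pushed near the top of its back along -x, it tips on to its flat face on clear tote floor; its x axis then points up.
- upright_mid (a point): the middle of that fourth prop (25 above its lower end), same axes as upright.
- cup: bystander, to be left alone: small tan clay cup, 62 high, 60 across. Origin: centre of the underside.
- stone: bystander, to be left alone: round burnishing pebble, 44 across, 17 high. Origin: centre of the underside.
- vase: bystander, to be left alone: white big-bellied clay jar, 115 high, 104 across. Origin: centre of the underside.
- bowl: bystander, to be left alone: tan clay bowl, 140 across, 45 high. Origin: centre of the underside.
- brush: bystander, to be left alone: wooden-handled brush lying flat, 200 long. Origin: centre of the underside; x along it, bristles to +x.
- slip_jar: bystander, to be left alone: white jar with a metal lid, 90 high, 70 across. Origin: centre of the underside.
Mind the look-alikes: they are no part of the job. What is shaped like the prop_b but green or orange is not meant.

How it is judged:
By the outcome, as a careful person would: the job done as asked, in the order asked, and still so for the second after the job is handed in, while the arm keeps its last pose, push and grip.
It also fails if it takes over 45 s, if anything falls off the work surface, if the arm or the gripper's body presses on something with over 40 N, if the wrist force passes 120 N, or if a joint passes its speed limit or range.

ROBOT

A 6-joint arm with a two-finger parallel gripper is mounted at the origin on the work surface. World frame = base frame: x ahead of the robot, y to its left, z up, the work surface at z = 0. Lengths are in m, angles in rad, forces in N, time in s.
With the tool pointing down it reaches from about 0.35 to 0.875 m from the base axis. Payload 15.5 kg.
Tool frame: the origin (TCP) lies at the very end of the fingers, on their centre line; the grasp point (between the pads) lies 19 mm behind it (r.hold_point_z is the distance from the TCP to the grasp point, in m); z points along the fingers, y is the line along which they close (so a half turn about z gives the same grasp; the last joint's range is limited). The gripper opens to 85 mm and grips with 20 to 120 N. Pads are 22 mm wide; open, the fingers measure 114 mm over their backs; the gripper's body (76 mm by 85 mm) begins 54 mm behind the grasp point. The pads swing forward as they close: fully open they stand 13 mm farther back than shut.
Start: joints at [1.067, 0.494, 1.345, -0, 1.302, -0.096], TCP at [0.248, 0.574, 0.231] pointing down, gripper open.
Joint ranges: [-2.91, 2.91], [-0.82, 2.16], [0.22, 2.67], [-1.22, 4.37], [0.12, 2.79], [-3.08, 3.08]. Speed limits (rad/s): [1.89, 1.89, 2.57, 3.01, 3.01, 3.01].

INTERFACE

Orientations are given as a unit quaternion [x, y, z, w].
In Python, from workcell import r gives the robot as it stands.
- The arm moves only by the tool send_rows, never from a script. Its argument "series" is a list of rows, each a list of 3 entries, a list of its own where there are three numbers: the turn, a rotation vector about the tool's x, y, z in rad, then the shift along the tool's x, y, z in m, then the opening, from -1 (shut) to 1 (fully open), so that 0 is half open. In form: [[[ax, ay, az], [x, y, z], gripper], ...]. A call has 1 to 10 rows; each row is the pose to reach, as a shift and turn from the pose commanded when the call began, along the tool's axes at that moment; what a row does not reach only later rows make up. A row lasts 1/8 s, in which the tool goes at most 62.5 mm and 10.7 degrees, less where a joint would pass 70% of its speed; a pose out of reach is approached as far as the arm can. A call with a gripper value outside its range is refused whole. The fingers move at their own pace and stop on an object; the grip force is fixed at half the most. Time passes only in rows, so rows that repeat a pose let the fingers close. It gives the time, the measured TCP pose, the force, the opening and the grip force at its end, in the units of the state.
- r.observe(): the state, without advancing time (a new reading comes with each control period).
- r.read_camera(name): name is "scene" or "side" or "wrist"; returns a dict with "image" (400x640x3 uint8, red, green, blue), "K" (3x3 intrinsics, pixels), "world_from_camera" (4x4, takes a point from camera to world coordinates). Camera axes: x right, y up, looking along -z (the intrinsics and any distortion apply to the point x, -y, -z); pixel columns grow to the right and rows downward; lengths in m; the calibration is good to about 2 mm. A picture is of the moment at which its call begins. There is no depth.
- r.close_job(): hands the job in; it is judged then, once.
The state is a dict: "time": time; "q": joint angles; "joint_vel": joint speeds; "tau": joint torques, N m; "position": TCP position; "eef_rot": TCP orientation; "contact_force": force on the tool from outside, world axes, zero at the start; "moment": the same for the moment, N m; "finger_gap": opening from 0.0 (shut) to 1.0 (fully open); "grip_force": force on a finger pad.
Only numpy, scipy, OpenCV 4.12 (cv2) and the standard library are available. Lean on these libraries where they do the work, as an engineer would, in place of code of your own. Each camera call takes 0.05 s, during which the arm holds its last target. There are 200 camera calls.

## Working session

There is one attempt and no reset: what is moved stays moved. The work goes in short steps, Python scripts to look and compute and a tool call to move; the robot and the scene stay as the last step left them, time stands still between calls to the robot, and variables do not carry over. Pictures are saved under pics/ and viewed, at most 10 in all, crops included, and the job is handed in when it is done.

Besides the shell and the picture viewer there is one more tool, called as name(argument=value, ...), one argument or row to a line, values as JSON. send_rows: Moves the arm, as the interface text tells. Its arguments: {"type":"object","properties":{"series":{"type":"array","items":{"type":"array"}}},"required":["series"]}

```bash
mkdir -p pics; ls
python3 - <<'E'
from workcell import r
import cv2,numpy as np
np.set_printoptions(precision=4,suppress=True)
for n in ("scene","side"):
    c=r.read_camera(n); cv2.imwrite(f"pics/{n}0.png",c["image"][:,:,::-1]); print(n,c["K"].tolist(),c["world_from_camera"],[k for k in c])
print(r.observe())
E
```

```text
pics
scene [[486.1868250481532, 0.0, 326.4223967814016], [0.0, 486.1868250481532, 198.331464470667], [0.0, 0.0, 1.0]] [[ 0.9018 -0.255   0.3488  1.044 ]
 [ 0.4315  0.5743 -0.6957 -0.986 ]
 [-0.0229  0.7779  0.628   0.9892]
 [ 0.      0.      0.      1.    ]] ['image', 'K', 'world_from_camera']
side [[431.92113937296796, 0.0, 315.8101023814711], [0.0, 431.92113937296796, 199.3367928241185], [0.0, 0.0, 1.0]] [[-0.9892  0.0996 -0.1073  0.4262]
 [-0.1441 -0.5349  0.8326  0.932 ]
 [ 0.0255  0.839   0.5435  0.6915]
 [ 0.      0.      0.      1.    ]] ['image', 'K', 'world_from_camera']
{'time': 0.1, 'q': array([ 1.0665,  0.4941,  1.346 ,  0.    ,  1.3025, -0.0955]), 'joint_vel': array([ 0.0005, -0.0015, -0.0022, -0.0007, -0.0002, -0.0002]), 'tau': array([  0.005 , -88.3593, -38.457 ,  -0.    ,   0.0051,  -0.0001]), 'position': array([0.2483, 0.5732, 0.2308]), 'eef_rot': array([ 0.203 ,  0.9792, -0.0005, -0.0002]), 'contact_force': array([ 0.6767,  0.5852, -0.3275]), 'moment': array([0.0366, 0.041 , 0.0156]), 'grip_force': 0.0, 'finger_gap': 0.999470144659628}
```

View pics/scene0.png

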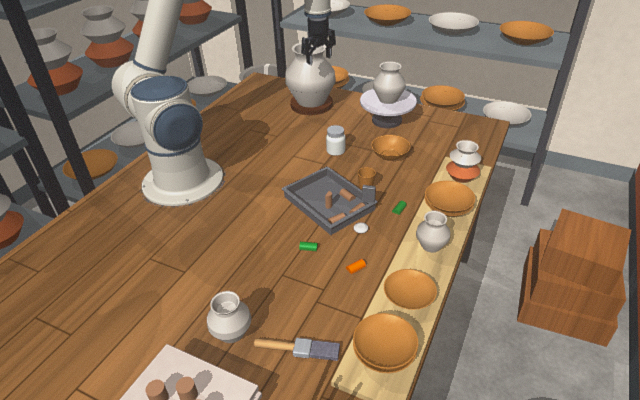

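View pics/side0.png

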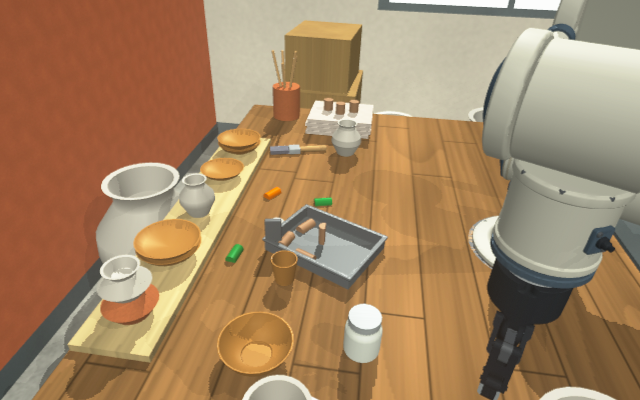

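The tote is at about (330,200) in the scene view, with its fin at (368,192) and the upright at (329,200). In the side view the fin is at (273,232) and the upright at (322,234). The look-alikes are green at (308,246) and (400,207), orange at (356,266), and brown pieces on the white slab at (157,388) and (187,388). The one I want is the brown standing piece inside the tote. I'll check it in one close crop.

Run:
```python
import cv2,numpy as np
a=cv2.imread("pics/scene0.png")[160:240,275:385]; b=cv2.imread("pics/side0.png")[200:290,255:395]
a=cv2.resize(a,None,fx=5.5,fy=5.5,interpolation=cv2.INTER_CUBIC)
b=cv2.resize(b,None,fx=5.5,fy=5.5,interpolation=cv2.INTER_CUBIC)
cv2.imwrite("pics/ca.png",a);cv2.imwrite("pics/cb.png",b)
```

```text
(no output)
```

View pics/ca.png

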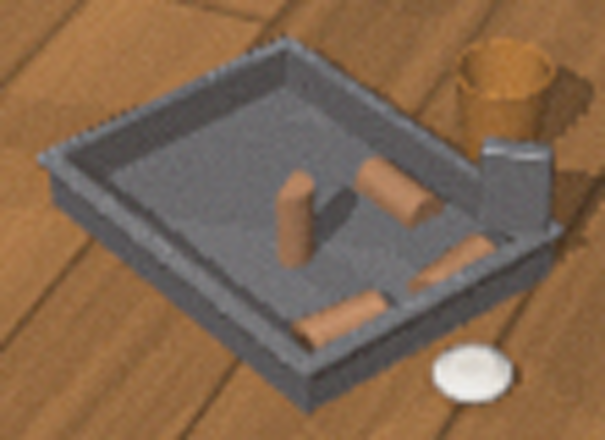

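View pics/cb.png

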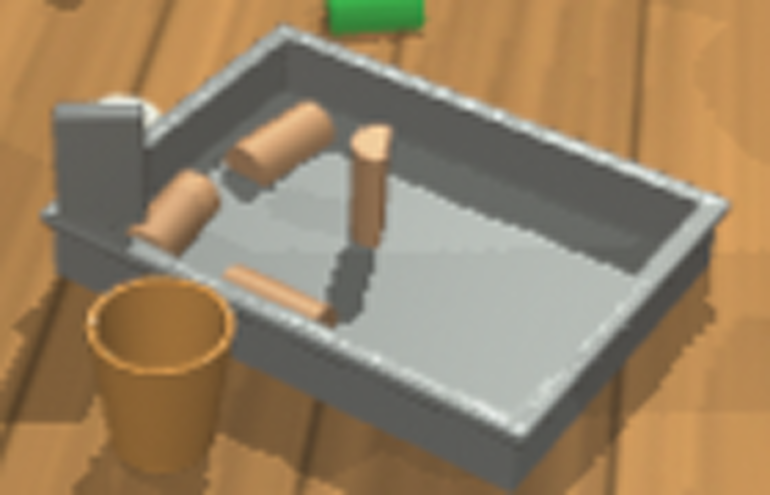

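The crops confirm it: a brown half-round stands inside the tote, with its top at (297,178) and base at (295,265) in the scene crop. The three other props lie beside the fin. Next I'll fit the tote's pose.

```bash
cat > h.py <<'E'
import numpy as np,cv2
from scipy.optimize import least_squares
from scipy.spatial.transform import Rotation as R
np.set_printoptions(precision=4,suppress=True)
def proj(c,P):
    T=np.linalg.inv(np.asarray(c["world_from_camera"]));p=np.atleast_2d(P)@T[:3,:3].T+T[:3,3]
    p=p*[1,-1,-1]; u=p@np.asarray(c["K"]).T; return u[:,:2]/u[:,2:]
def ray(c,uv):
    M=np.asarray(c["world_from_camera"]);d=np.linalg.inv(c["K"])@[uv[0],uv[1],1];return M[:3,3],M[:3,:3]@(d*[1,-1,-1])
def onz(c,uv,z):
    o,d=ray(c,uv);return o+d*(z-o[2])/d[2]
def tri(cs,uvs):
    return least_squares(lambda P:np.concatenate([proj(c,P)[0]-u for c,u in zip(cs,uvs)]),[.6,.1,.05])
E
python3 - <<'E'
from h import *
from workcell import r
s,d=r.read_camera("scene"),r.read_camera("side")
f=lambda p,o:(np.array(p,float)+.5)/5.5-.5+o
S=f([(560,230),(287,40),(42,158),(308,372)],[275,160]);D=f([(45,213),(515,435),(725,205),(285,28)],[255,200])
L=np.array([[.12,.09,.036],[-.12,.09,.036],[-.12,-.09,.036],[.12,-.09,.036]])
w=lambda p,L:L@R.from_euler('z',p[2]).as_matrix().T+[p[0],p[1],0]
for nm,g in (("both",3),("s",1),("d",2)):
    q=least_squares(lambda p:np.concatenate([(proj(s,w(p,L))-S).ravel()*(g&1),(proj(d,w(p,L))-D).ravel()*(g>>1)]),[.6,.1,.4]);print(nm,q.x,q.cost)
    if g==3:p=q.x
t=tri([s,d],[f((296,182),[275,160]),f((372,143),[255,200])]);b=tri([s,d],[f((295,262),[275,160]),f((367,240),[255,200])])
for P in (t,b):print(P.x,P.cost,"tote",R.from_euler('z',-p[2]).apply(P.x-[p[0],p[1],0]))
print("grip",w(p,np.array([[.103,.0755,.072]])))
o=r.observe();print(R.from_quat(o["eef_rot"]).as_matrix())
c=r.read_camera("wrist");M=c["world_from_camera"];Rt=R.from_quat(o["eef_rot"]).as_matrix()
print("cam in tool",Rt.T@(M[:3,3]-o["position"]),"\n",Rt.T@M[:3,:3],c["K"])
for n,c,uv in(("cup",d,(284,282)),("stone",s,(361,229)),("slip",s,(336,152)),("bowl",s,(391,158))):print(n,onz(c,uv,0.01))
E
```

```text
both [ 0.5096  0.093  -0.4496] 6.4078608468483225
s [ 0.5129  0.0883 -0.4426] 0.9404215217889288
d [ 0.5083  0.0955 -0.4545] 1.1586376802664828
[0.519  0.0748 0.0565] 0.023320496249565434 tote [ 0.0163 -0.0123  0.0565]
[ 0.5191  0.0725 -0.0008] 0.012238262821596064 tote [ 0.0175 -0.0143 -0.0008]
grip [[0.6352 0.1162 0.072 ]]
[[-0.9176  0.3975 -0.0003]
 [ 0.3975  0.9176 -0.0006]
 [ 0.0001 -0.0007 -1.    ]]
cam in tool [ 0.068   0.0002 -0.1424] 
 [[-0.0005  0.9641  0.2655]
 [ 1.      0.0006 -0.0003]
 [-0.0005  0.2655 -0.9641]] [[309.1448   0.     324.6282]
 [  0.     309.1448 204.8447]
 [  0.       0.       1.    ]]
cup [0.5817 0.2373 0.01  ]
stone [0.6565 0.0096 0.01  ]
slip [0.4163 0.3546 0.01  ]
bowl [0.6116 0.3978 0.01  ]
```

send_rows(
  series=[
    [[0,0,-0.6],[-0.427,-0.352,-0.02],-1],
    [[0,0,-0.6],[-0.427,-0.352,-0.02],-1],
    [[0,0,-0.6],[-0.427,-0.352,-0.02],-1],
    [[0,0,-0.6],[-0.427,-0.352,-0.02],-1],
    [[0,0,-0.6],[-0.427,-0.352,-0.02],-1],
    [[0,0,-0.6],[-0.427,-0.352,-0.02],-1],
    [[0,0,-0.6],[-0.427,-0.352,-0.02],-1],
    [[0,0,-0.6],[-0.427,-0.352,-0.02],-1],
    [[0,0,-0.6],[-0.427,-0.352,-0.02],-1],
    [[0,0,-0.6],[-0.427,-0.352,-0.02],-1],
  ],
)

```text
time: 1.5
position: [0.5019, 0.0774, 0.2514]
eef_rot: [-0.093, 0.996, -0.0, 0.0]
contact_force: [-0.9, 0.4, -0.7]
finger_gap: 0.001
grip_force: 0.0
```

Run:
```python
from h import *
from workcell import r
c=r.read_camera("wrist");cv2.imwrite("pics/w1.png",c["image"][:,:,::-1])
np.savez("w1.npz",K=c["K"],world_from_camera=c["world_from_camera"])
print(r.observe()["position"],proj(c,[[.5191,.0735,.006],[.519,.0738,.056],[.635,.116,.072]]))
```

```text
[0.5012 0.0787 0.2513] [[318.7125 187.3441]
 [318.1429 196.7211]
 [335.3531 300.181 ]]
```

View pics/w1.png

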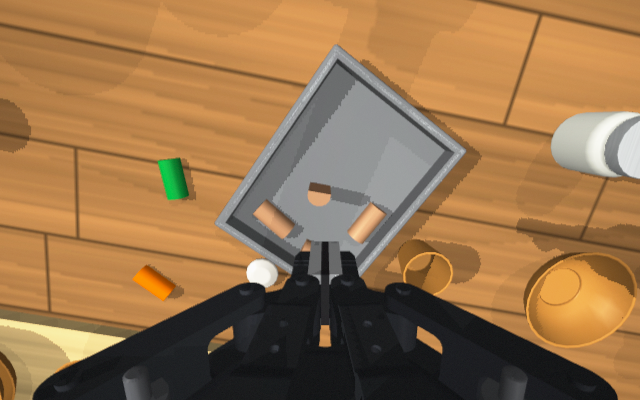

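Wrist view: the tote's low rim corner is at (337,46), with the others at (466,152) and (217,224). The upright's round back faces down-image, and its dark flat face looks up-image, away from the fin. The flat's top edge runs from (308,191) to (331,195). The floor on that side is clear.

Run:
```python
from h import *
c=dict(np.load("w1.npz"))
L=np.array([[-.12,.09,.036],[-.12,-.09,.036],[.12,-.09,.036]])
U=np.array([(466,152),(337,46),(217,224)])
w=lambda p,L:L@R.from_euler('z',p[2]).as_matrix().T+[p[0],p[1],0]
q=least_squares(lambda p:(proj(c,w(p,L))-U).ravel(),[.51,.09,-.45]);p=q.x;print(p,q.cost)
print("grip",w(p,np.array([[.103,.0755,.072]])),"lowcorner",w(p,np.array([[-.12,-.09,0]])))
a,b=[onz(c,u,.056) for u in((308,191),(331,195))];m=onz(c,(319,206),.056);e=b-a;print(a,b,m,"edge len",np.linalg.norm(e))
n=np.array([-abs(e[1]),0,0]);n=np.array([-e[1],e[0],0]);n/=np.linalg.norm(n);print("flat normal",n,np.degrees(np.arctan2(n[1],n[0])),"tote",np.degrees(np.arctan2(n[1],n[0])-p[2]))
```

```text
[ 0.5087  0.0945 -0.4496] 11.28490023614549
grip [[0.6343 0.1177 0.072 ]] lowcorner [[0.3616 0.0656 0.    ]]
[0.5146 0.0615 0.056 ] [0.5144 0.0876 0.056 ] [0.5295 0.0767 0.056 ] edge len 0.026184719093201324
flat normal [-1.     -0.0098  0.    ] -179.4408266795884 tote -153.68082201401683
```

send_rows(
  series=[
    [[0,0,0],[-0.077,-0.02,0.0],-1],
    [[0,0,0],[-0.077,-0.02,0.05],-1],
    [[0,0,0],[-0.077,-0.02,0.1],-1],
    [[0,0,0],[-0.077,-0.02,0.15],-1],
    [[0,0,0],[-0.077,-0.02,0.18],-1],
    [[0,0,0],[-0.077,-0.02,0.202],-1],
    [[0,0,0],[-0.077,-0.02,0.202],-1],
  ],
)

```text
time: 2.42
position: [0.5783, 0.077, 0.048]
eef_rot: [-0.096, 0.995, 0.0, -0.002]
contact_force: [-0.3, -1.0, -0.5]
finger_gap: 0.001
grip_force: 0.0
```

Run:
```python
from h import *
from workcell import r
o=r.observe();print(o["position"],o["contact_force"])
a=r.read_camera("side");b=r.read_camera("scene")
im=np.hstack([cv2.resize(a["image"][195:285,255:355],(400,360)),cv2.resize(b["image"][150:240,285:385],(400,360))]);cv2.imwrite("pics/p1.png",im[:,:,::-1])
```

```text
[0.5783 0.077  0.048 ] [-0.2702 -0.9912 -0.5086]
```

View pics/p1.png

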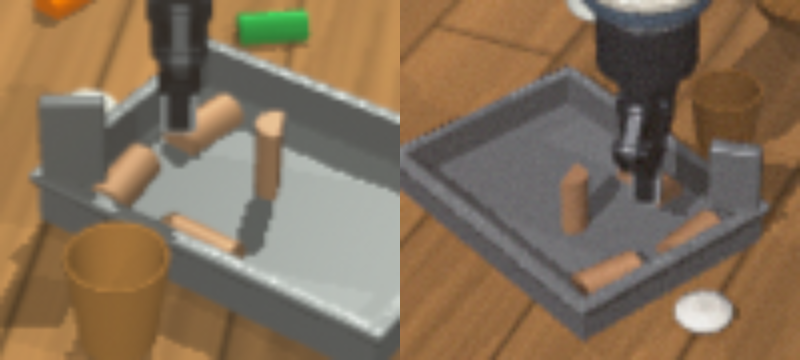

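The fingers stand clear of the upright, on its back side. I'll push along world -x.

send_rows(
  series=[
    [[0,0,0],[0.012,0.002,-0.002],-1],
    [[0,0,0],[0.024,0.004,-0.002],-1],
    [[0,0,0],[0.034,0.0055,-0.002],-1],
    [[0,0,0],[0.043,0.007,-0.002],-1],
    [[0,0,0],[0.052,0.008,-0.002],-1],
    [[0,0,0],[0.061,0.0095,-0.002],-1],
    [[0,0,0],[0.066,0.01,-0.002],-1],
    [[0,0,0],[0.066,0.01,-0.005],-1],
    [[0,0,0],[0.03,0.005,-0.06],-1],
    [[0,0,0],[0.0,0.0,-0.11],-1],
  ],
)

```text
time: 3.78
position: [0.5805, 0.0758, 0.1609]
eef_rot: [-0.095, 0.995, 0.0, -0.0]
contact_force: [1.7, 0.2, -0.7]
finger_gap: -0.001
grip_force: 0.0
```

Run:
```python
from h import *
from workcell import r
o=r.observe();print(o["position"],o["contact_force"])
a=r.read_camera("side");b=r.read_camera("scene")
im=np.hstack([cv2.resize(a["image"][195:295,255:395],(448,320)),cv2.resize(b["image"][150:250,275:385],(352,320))]);
w=r.read_camera("wrist");np.savez("w2.npz",K=w["K"],world_from_camera=w["world_from_camera"])
im=np.vstack([im,cv2.resize(w["image"][0:220,120:520],(500,275),interpolation=cv2.INTER_AREA)[:, :].copy() if 0 else np.pad(cv2.resize(w["image"][0:220,120:520],(500,275)),((0,0),(0,300),(0,0)))])
cv2.imwrite("pics/p2.png",im[:,:,::-1])
```

```text
[0.5805 0.0758 0.1609] [ 1.6679  0.2052 -0.7326]
```

View pics/p2.png

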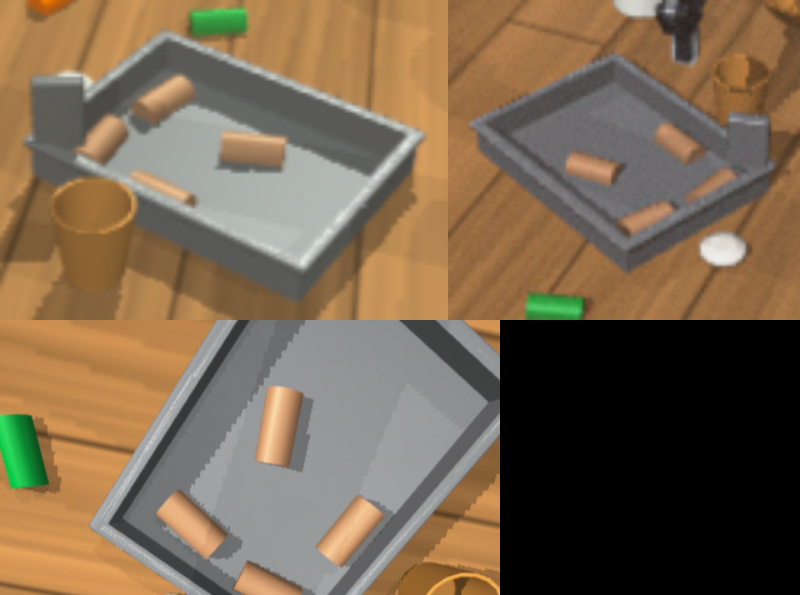

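The prop is down on its flat face with its round back up, and the tote has not moved. Now I'll grip the fin at about (0.6345, 0.117).

send_rows(
  series=[
    [[0,0,0],[-0.03,0.015,0],0.2],
    [[0,0,0],[-0.061,0.03,0],0.2],
    [[0,0,0],[-0.061,0.03,0.02],0.2],
    [[0,0,0],[-0.061,0.03,0.05],0.2],
    [[0,0,0],[-0.061,0.03,0.08],0.2],
    [[0,0,0],[-0.061,0.03,0.1],0.2],
    [[0,0,0],[-0.061,0.03,0.108],0.2],
    [[0,0,0],[-0.061,0.03,0.108],0.2],
  ],
)

```text
time: 4.92
position: [0.6334, 0.1168, 0.0508]
eef_rot: [-0.095, 0.995, 0.0, -0.001]
contact_force: [1.1, -1.0, -0.4]
finger_gap: 0.602
grip_force: 0.0
```

Run:
```python
from h import *
from workcell import r
o=r.observe();print(o["position"],o["contact_force"],o["q"],o["finger_gap"])
a=r.read_camera("side");b=r.read_camera("scene")
im=np.hstack([cv2.resize(a["image"][180:280,225:345],(480,400)),cv2.resize(b["image"][150:230,320:400],(320,320)) .repeat(1,0) if 0 else cv2.resize(b["image"][150:250,320:400],(320,400))]);
cv2.imwrite("pics/p3.png",im[:,:,::-1])
r_,h=.2777,.053
for d in (5,10,15,20):
    t=np.radians(d);c,s=np.cos(t),np.sin(t);print(d,-t,r_*(1-c)+h*s,-r_*s+h*(1-c))
```

```text
[0.6334 0.1168 0.0508] [ 1.0939 -0.9777 -0.4098] [ 0.0896  0.7239  1.4602  0.      0.9588 -1.6724] 0.6020122038151734
5 -0.08726646259971647 0.005675986705548145 -0.02400146875988719
10 -0.17453292519943295 0.01342224040485714 -0.04741690984775358
15 -0.2617993877991494 0.02317980742995933 -0.07006811761829063
20 -0.3490658503988659 0.034874426804013675 -0.09178270270319136
```

View pics/p3.png

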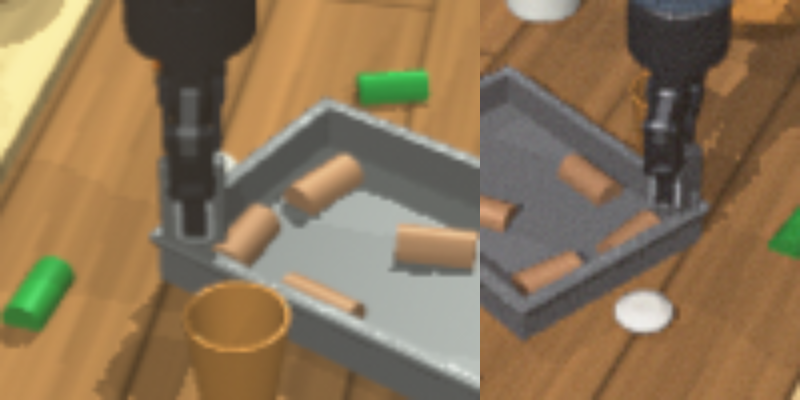

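The fin stands between the open fingers, which clear the rim and the cup. Closing.

send_rows(
  series=[
    [[0,0,0],[0,0,0],-1],
    [[0,0,0],[0,0,0],-1],
    [[0,0,0],[0,0,0],-1],
    [[0,0,0],[0,0,0],-1],
    [[0,0,0],[0,0,0],-1],
    [[0,0,0],[0,0,0],-1],
  ],
)

```text
time: 5.78
position: [0.6343, 0.1168, 0.0519]
eef_rot: [-0.096, 0.995, -0.0, 0.0]
contact_force: [-0.6, -0.8, 5.9]
finger_gap: 0.159
grip_force: 59.2
```

send_rows(
  series=[
    [[0,-0.022,0],[0.0013,0,-0.006],-1],
    [[0,-0.044,0],[0.0026,0,-0.012],-1],
    [[0,-0.065,0],[0.0041,0,-0.018],-1],
    [[0,-0.087,0],[0.0057,0,-0.024],-1],
    [[0,-0.087,0],[0.0057,0,-0.024],-1],
  ],
)

```text
time: 6.4
position: [0.6279, 0.1157, 0.0758]
eef_rot: [-0.095, 0.994, 0.004, 0.044]
contact_force: [-0.8, 0.5, -5.3]
finger_gap: 0.156
grip_force: 58.3
```

send_rows(
  series=[
    [[0,-0.017,0],[0.001,0,-0.0045],-1],
    [[0,-0.035,0],[0.002,0,-0.0095],-1],
    [[0,-0.052,0],[0.0031,0,-0.014],-1],
    [[0,-0.07,0],[0.0044,0,-0.019],-1],
    [[0,-0.087,0],[0.0057,0,-0.0235],-1],
    [[0,-0.105,0],[0.0071,0,-0.0285],-1],
    [[0,-0.122,0],[0.0085,0,-0.033],-1],
    [[0,-0.14,0],[0.0101,0,-0.038],-1],
    [[0,-0.157,0],[0.0117,0,-0.0423],-1],
    [[0,-0.1745,0],[0.0134,0,-0.0469],-1],
  ],
)

```text
time: 7.65
position: [0.6111, 0.1124, 0.1211]
eef_rot: [-0.095, 0.987, 0.012, 0.13]
contact_force: [0.0, -0.8, -2.9]
finger_gap: 0.154
grip_force: 58.4
```

Run:
```python
from h import *
from workcell import r
o=r.observe();print(o["position"],o["eef_rot"],o["contact_force"],o["moment"],o["q"],o["grip_force"])
a=r.read_camera("side");b=r.read_camera("scene")
im=np.hstack([cv2.resize(a["image"][170:290,245:395],(500,400)),cv2.resize(b["image"][140:240,275:375],(300,400) if 0 else (300,300)).copy() if 0 else np.pad(cv2.resize(b["image"][140:240,275:375],(300,300)),((0,100),(0,0),(0,0)))])
cv2.imwrite("pics/p4.png",im[:,:,::-1])
```

```text
[0.6111 0.1124 0.1211] [-0.0946  0.9869  0.0125  0.1304] [ 0.0027 -0.773  -2.9122] [-0.1274  0.1736  0.0274] [ 0.0686  0.5244  1.7041  0.0523  0.653  -1.7308] 58.42268407344818
```

View pics/p4.png

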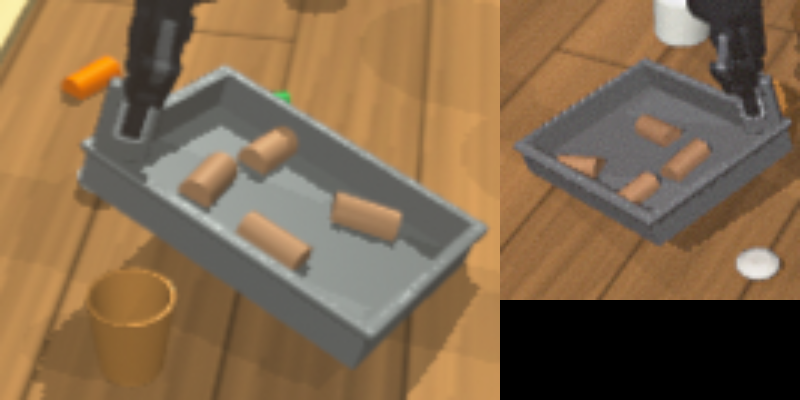

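At 15° of tilt the props are already sliding, and the low corner carries part of the weight. I'll continue slowly.

send_rows(
  series=[
    [[0,-0.017,0],[0.001,0,-0.0045],-1],
    [[0,-0.035,0],[0.002,0,-0.0095],-1],
    [[0,-0.052,0],[0.0031,0,-0.014],-1],
    [[0,-0.07,0],[0.0044,0,-0.019],-1],
    [[0,-0.087,0],[0.0057,0,-0.0235],-1],
    [[0,-0.105,0],[0.0071,0,-0.0285],-1],
    [[0,-0.122,0],[0.0085,0,-0.033],-1],
    [[0,-0.14,0],[0.0101,0,-0.038],-1],
    [[0,-0.157,0],[0.0117,0,-0.0423],-1],
    [[0,-0.1745,0],[0.0134,0,-0.0469],-1],
  ],
)

```text
time: 9.0
position: [0.5864, 0.1076, 0.1629]
eef_rot: [-0.093, 0.972, 0.021, 0.216]
contact_force: [0.1, -0.3, -3.8]
finger_gap: 0.156
grip_force: 58.7
```

send_rows(
  series=[
    [[0,-0.017,0],[0.001,0,-0.0045],-1],
    [[0,-0.035,0],[0.002,0,-0.0095],-1],
    [[0,-0.052,0],[0.0031,0,-0.014],-1],
    [[0,-0.07,0],[0.0044,0,-0.019],-1],
    [[0,-0.087,0],[0.0057,0,-0.0235],-1],
    [[0,-0.105,0],[0.0071,0,-0.0285],-1],
    [[0,-0.122,0],[0.0085,0,-0.033],-1],
    [[0,-0.14,0],[0.0101,0,-0.038],-1],
    [[0,-0.157,0],[0.0117,0,-0.0423],-1],
    [[0,-0.157,0],[0.0117,0,-0.0423],-1],
  ],
)

```text
time: 10.25
position: [0.5582, 0.1021, 0.1962]
eef_rot: [-0.091, 0.952, 0.028, 0.291]
contact_force: [-1.0, -0.4, -3.7]
finger_gap: 0.154
grip_force: 58.8
```

Run:
```python
from h import *
from workcell import r
o=r.observe();print(o["position"],o["eef_rot"],o["contact_force"],o["moment"],o["q"],o["grip_force"])
Rt=R.from_quat(o["eef_rot"]).as_matrix();print("tilt",np.degrees(np.arccos(-Rt[2,2])))
a=r.read_camera("side");b=r.read_camera("scene")
im=np.hstack([cv2.resize(a["image"][150:290,255:405],(430,400)),cv2.resize(b["image"][120:240,270:380],(367,400))])
cv2.imwrite("pics/p5.png",im[:,:,::-1])
```

```text
[0.5582 0.1021 0.1962] [-0.0912  0.952   0.0278  0.2909] [-1.0454 -0.4089 -3.677 ] [-0.1551  0.6356 -0.0029] [ 0.0185  0.3064  2.0303  0.4177  0.2386 -2.1214] 58.797712326049805
tilt 33.98305866809433
```

View pics/p5.png

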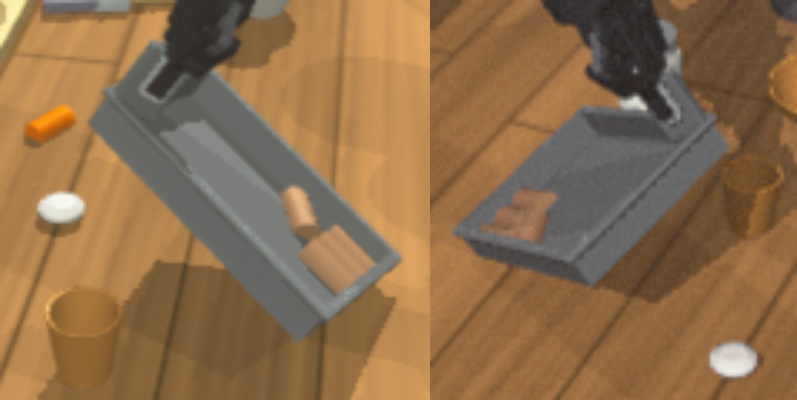

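All four props are down in the low-corner end: three side by side at about (337,262) in the side crop, and the fourth just above at (298,210). My picture allowance is used up, so I'll hold a little longer and check the rest numerically.

send_rows(
  series=[
    [[0,-0.017,0],[0.001,0,-0.0046],-1],
    [[0,-0.035,0],[0.002,0,-0.0095],-1],
    [[0,-0.035,0],[0.002,0,-0.0095],-1],
    [[0,-0.035,0],[0.002,0,-0.0095],-1],
    [[0,-0.035,0],[0.002,0,-0.0095],-1],
    [[0,-0.035,0],[0.002,0,-0.0095],-1],
    [[0,-0.035,0],[0.002,0,-0.0095],-1],
    [[0,-0.035,0],[0.002,0,-0.0095],-1],
  ],
)

```text
time: 11.35
position: [0.5518, 0.1009, 0.2028]
eef_rot: [-0.091, 0.947, 0.029, 0.307]
contact_force: [-0.5, 0.1, -3.8]
finger_gap: 0.156
grip_force: 58.8
```

Run:
```python
from h import *
from workcell import r
o=r.observe();Rt=R.from_quat(o["eef_rot"]).as_matrix();print("tilt",np.degrees(np.arccos(-Rt[2,2])),o["contact_force"],o["q"])
# tote frame: tool at grasp: x=-diag, y=+90deg from diag, z down
ang=np.arctan2(90,120);d=np.array([np.cos(ang),np.sin(ang),0]);n=np.array([-d[1],d[0],0])
RT=np.column_stack([-d,n,[0,0,-1]])           # tote_from_tool
Rw=Rt@RT.T; t=o["position"]-Rw@np.array([.103,.0755,.053])
print("low corner world",Rw@[-.12,-.09,0]+t)
c=r.read_camera("side");im=c["image"].astype(int);
P=lambda p:proj(c,np.array(p)@Rw.T+t)
poly=P([[-.114,-.084,.006],[.1,-.084,.006],[.1,.084,.006],[-.114,.084,.006]]);print("floor poly",poly)
m=((im[...,0]-im[...,2])>45).astype(np.uint8);k=np.zeros_like(m);cv2.fillConvexPoly(k,poly.round().astype(int),1);m&=k
nb,l,st,ce=cv2.connectedComponentsWithStats(m)
for i in range(1,nb):
    if st[i,4]<15:continue
    v,u=np.where(l==i);q=[]
    for x,y in zip(u,v):
        O,D=ray(c,(x,y));O=Rw.T@(O-t);D=Rw.T@D;q.append((O+D*(.016-O[2])/D[2])[:2])
    q=np.array(q);print(st[i],"x",q[:,0].min(),q[:,0].max(),"y",q[:,1].min(),q[:,1].max(),"area mm2 ",cv2.contourArea(cv2.convexHull((q*1000).astype(np.float32))))
np.save("m.npy",m)
for row in m[190:255:2,325:395]:print("".join(".#"[x] for x in row))
```

```text
tilt 35.976251368117246 [-0.5301  0.1305 -3.7824] [ 0.0108  0.2882  2.0651  0.5646  0.1983 -2.2729]
low corner world [ 0.3615  0.0655 -0.0032]
floor poly [[382.7549 246.4186]
 [325.9255 185.8268]
 [295.0418 194.2188]
 [359.4156 264.8668]]
[354 216  29  36 349] x -0.11141071370536597 -0.011828014908680407 y -0.06434176704305361 0.009496887905554363 area mm2  5208.087029150124
......................................................................
......................................................................
......................................................................
......................................................................
......................................................................
......................................................................
......................................................................
......................................................................
......................................................................
......................................................................
............
[... 920 characters left out ...]
............................############.....................
...................................################...................
.....................................################.................
......................................#################...............
........................................#################.............
..........................................###############.............
............................................##########................
..............................................#####...................
......................................................................
......................................................................
```

Run:
```python
from h import *
from workcell import r
o=r.observe();Rt=R.from_quat(o["eef_rot"]).as_matrix()
ang=np.arctan2(90,120);d=np.array([np.cos(ang),np.sin(ang),0]);n=np.array([-d[1],d[0],0])
RT=np.column_stack([-d,n,[0,0,-1]]);Rw=Rt@RT.T; t=o["position"]-Rw@np.array([.103,.0755,.053])+[0,0,.003]
for nm in("side","scene"):
    c=r.read_camera(nm);im=c["image"].astype(int)
    # rectify the plane 16 mm over the tote underside +6: 1 px = 4 mm, cols = x -125..35, rows = y 90..-95
    X,Y=np.meshgrid(np.arange(-.124,.03,.003),np.arange(.09,-.1,-.006))
    uv=proj(c,np.column_stack([X.ravel(),Y.ravel(),np.full(X.size,.018)])@Rw.T+t).astype(np.float32)
    g=cv2.remap(c["image"],uv[:,0].reshape(X.shape),uv[:,1].reshape(X.shape),cv2.INTER_LINEAR).astype(int)
    s=(g[...,0]-g[...,2])
    print(nm)
    for y,row in zip(Y[:,0],s):print("%4d "%(y*1000)+"".join("#" if v>70 else "+" if v>35 else "." for v in row))
```

```text
side
  90 +...................................................
  83 +...................................................
  77 +...................................................
  71 +...................................................
  65 +...................................................
  59 ....................................................
  53 ....................................................
  47 ....................................................
  41 ....................................................
  35 ....................................................
  29 ....................................................
  23 ....................................................
  17 .....++++++++++++++.................................
  11 ....+++++++++++++++.................................
   5 ....+##############+................................
   0 ....+##############+................................
  -6 ....+##############+................................
 -12 ....+###############...+++++........................
 -18 ....+###############++++++#+++................
[... 1922 characters left out ...]
....
 -30 .....++++++++++++++++#########+++...................
 -36 ........++++++++++++++++######+++...................
 -42 .++++++++++++++++++++++#########+++++...............
 -48 ..+++#######+++++####++++#######++++++++............
 -54 ...+++++++++++++++++#++++++++######+++++++..........
 -60 .......+++++++++++++++++++############++++++........
 -66 ...+++++++++++++++++++##################++++++......
 -72 ..++++++++++++++++++++++++++++++++++++++++++++......
 -78 ....................................................
 -84 ....................................................
 -90 ++..................................................
 -96 #######++...........................................
```

Three props are packed tight in the corner, and the fourth rests against them and the wall. The tote is held at 36° with its low corner on the bench, and everything is at rest. Handing in.

```bash
python3 -c "
from workcell import r
print(r.close_job())"
```

```text
the job is handed in; nothing more can be done
None
```

I tipped the upright prop onto its flat face with the tote level, then tilted the tote by its fin to about 36° and handed the job in still gripping it, its low corner resting on the bench; three props are packed tight in the low corner, and the fourth leans against them and the side wall with its middle about 85 mm from the corner, with no spill seen.

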